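# Inspect an anemometer arm on both sides and present its label

## Robot

A 6-joint arm with a two-finger parallel gripper is mounted at the origin on the work surface. World frame = base frame: x ahead of the robot, y to its left, z up, the work surface at z = 0. Lengths are in m, angles in rad, forces in N, time in s.
With the tool pointing down it reaches from about 0.275 to 0.975 m from the base axis. Payload 8.4 kg.
Tool frame: the origin (TCP) lies midway between the tips of the shut fingers; the grasp point (between the pads) lies 19 mm behind it; z points along the fingers, y is the line along which they close (so a half turn about z gives the same grasp; the last joint's range is limited). The gripper opens to 92 mm and grips with 3 to 60 N. Pads are 20 mm wide; open, the fingers measure 128 mm over their backs; the gripper's body (75 mm by 189 mm) begins 69 mm behind the grasp point.
Start: joints at [1.154, 0.353, 1.633, -0, 1.155, -0.002], TCP at [0.252, 0.572, 0.215] pointing down, gripper open.
Joint ranges: [-2.63, 2.63], [-0.92, 2.1], [0.06, 2.66], [-1.3, 4.44], [0, 2.69], [-3.02, 3.02]. Speed limits (rad/s): [2.22, 2.22, 2.79, 3.14, 3.14, 3.14].

## Interface

Orientations are given as a unit quaternion [x, y, z, w].
In Python, from station import arm, viewer gives the robot as it stands. The module is installed in compiled form; this text tells all that it offers.
- The arm moves only by the tool move_arm, never from a script. Its argument "targets" is a list of rows, each an object with "dp": the shift along the tool's x, y, z as a fraction of full scale, a list of three; "rotation": the turn, a rotation vector about the tool's x, y, z as a fraction of full scale, a list of three; "claw": the closure, from -1 (fully open) to 1 (shut). In form: [{"dp": [x, y, z], "rotation": [ax, ay, az], "claw": claw}, ...]. A call has 1 to 10 rows; each row shifts and turns the commanded pose from where the row before left it, along the tool's axes as they then stand; what a row does not reach is not made up. Full scale, the value 1, is 0.025 m for a shift and 5 degrees for a turn. A row lasts 1/8 s, in which the tool goes at most 62.5 mm and 10.7 degrees, less where a joint would pass 70% of its speed; a pose out of reach is approached as far as the arm can. A call with a number of a shift or a turn outside -1 to 1 is refused whole. A call with a gripper value outside its range is refused whole. The fingers move at their own pace and stop on an object; "force" is the grip in N (left out, the last holds). Time passes only in rows, so rows that do not move let the fingers close. It gives the time, the measured TCP pose, the force, the opening and the grip force at its end, in the units of the state.
- arm.sense(): the state, without advancing time (a new reading comes with each control period).
- viewer.camera(name): name is "side" or "top"; returns the picture (400x640x3 uint8, red, green, blue); there is no depth.
- viewer.get_calibration(name): a dict with "fovy" (degrees; the focal length in pixels is half the picture's height over the tangent of half this angle, whatever the lens; pixels are square), "cx", "cy" (the principal point, pixels), "dist" ([k1, k2, p1, p2, k3] as OpenCV has them; the pictures are not rectified), "view" (4x4, takes a point from world to camera coordinates). Camera axes: x right, y up, looking along -z (the intrinsics and any distortion apply to the point x, -y, -z); pixel columns grow to the right and rows downward; lengths in m; the calibration is good to about 2 mm. A picture is of the moment at which its call begins. get_calibration takes no time and is no camera call.
- arm.sign_off(): hands the job in; it is judged then, once.
The state is a dict: "clock": time; "joint_positions": joint angles; "joint_vel": joint speeds; "tau": joint torques, N m; "tcp_pos": TCP position; "orientation": TCP orientation; "ft_force": force on the tool from outside, world axes, zero at the start; "moment": the same for the moment, N m; "opening": opening from 0.0 (shut) to 1.0 (fully open); "grasp_force": force on a finger pad.
Only numpy, scipy, OpenCV 4.12 (cv2) and the standard library are available. Lean on these libraries where they do the work, as an engineer would, in place of code of your own. Each camera call takes 0.05 s, during which the arm holds its last target. There are 200 camera calls.

## Task

Draw the anemometer arm out of the stand's red-edged slot and find its frosted end, the one with the notched corner. Hold that end squarely in front of the inspection camera's lens, about 20 cm away, first with the plain back towards the lens and then, turned round, with the label towards it, keeping still a moment each time. Finish while still holding the arm in the gripper, lying level with the label facing up and the frosted end steady over the middle of the clipboard, 5 to 30 cm above the table and touching nothing else; do not touch the camera, and leave the other arms in the stand and the loose things where they are.

Things in the scene. Friction and masses are not known exactly. Their poses are not given: they have to be found in the camera images.
- red_slot (a point): The centre of the mouth of the red-edged slot, the end slot of the wooden stand at the stand's +y end, 40 mm above the table. Axes as the stand's.
- stand: Fixed wooden stand 80 x 330 x 40 mm (x, y, z), origin in the centre of its underside. Four slots in a row at y = -120, -40, 40, 120 mm, each 10 (x) by 36 (y) mm, 26 deep: an arm's lower end is 14 mm above the table, its broad faces towards the stand's +x and -x, the label on either. The slot at y = +120 mm is edged in red paint; any of the arms may be in it.
- cuparm_a: Flat aluminium arm 130 x 34 x 8 mm, 95 g, on end in one slot. Frosted end: last 45 mm, pale, one corner notched 11 x 12 mm; two bolt holes at the other. Label on one face only. Origin: centre of the lower end as it first stands. x: out of the LABEL face; y: across the width; z: along it, up at first. Frosted end UP, label centre at z = 101 mm, notch at the +y top corner.
- cuparm_b: Flat aluminium arm 130 x 34 x 8 mm, 95 g, on end in one slot. Frosted end: last 45 mm, pale, one corner notched 11 x 12 mm; two bolt holes at the other. Label on one face only. Origin: centre of the lower end as it first stands. x: out of the LABEL face; y: across the width; z: along it, up at first. Frosted end UP, label centre at z = 101 mm, notch at the +y top corner.
- cuparm_c: Flat aluminium arm 130 x 34 x 8 mm, 95 g, on end in one slot. Frosted end: last 45 mm, pale, one corner notched 11 x 12 mm; two bolt holes at the other. Label on one face only. Origin: centre of the lower end as it first stands. x: out of the LABEL face; y: across the width; z: along it, up at first. Frosted end DOWN, label centre at z = 29 mm, notch at the -y bottom corner.
- cuparm_d: Flat aluminium arm 130 x 34 x 8 mm, 95 g, on end in one slot. Frosted end: last 45 mm, pale, one corner notched 11 x 12 mm; two bolt holes at the other. Label on one face only. Origin: centre of the lower end as it first stands. x: out of the LABEL face; y: across the width; z: along it, up at first. Frosted end DOWN, label centre at z = 29 mm, notch at the -y bottom corner.
- cuparm_a_label (a point): Centre of the label (30 x 31 mm, white, blue band, black bars) of cuparm_a; looking at it with the frosted end upward, the notch is at the upper right. On the label face of the frosted end, 29 mm from that end; axes as the arm's (x out of the label).
- cuparm_b_label (a point): Centre of the label (30 x 31 mm, white, blue band, black bars) of cuparm_b; looking at it with the frosted end upward, the notch is at the upper right. On the label face of the frosted end, 29 mm from that end; axes as the arm's (x out of the label).
- cuparm_c_label (a point): Centre of the label (30 x 31 mm, white, blue band, black bars) of cuparm_c; looking at it with the frosted end upward, the notch is at the upper right. On the label face of the frosted end, 29 mm from that end; axes as the arm's (x out of the label).
- cuparm_d_label (a point): Centre of the label (30 x 31 mm, white, blue band, black bars) of cuparm_d; looking at it with the frosted end upward, the notch is at the upper right. On the label face of the frosted end, 29 mm from that end; axes as the arm's (x out of the label).
- camera: Fixed inspection camera on a post: grey foot 100 x 110 x 12 mm that reaches from the lens front 100 mm back, steel post, blue camera 46 mm wide and 193 mm high at its top, black lens barrel of 38 mm diameter. Origin on the table directly below the lens front; it looks along its own -x, level.
- lens (a point): Centre of the lens front, 170 mm above the table. Axes as the camera's: the camera looks along -x of this frame, z up. A thing 200 mm before the lens has x = -0.2 here.
- clipboard: Fixed plywood clipboard 190 x 130 x 5 mm with a white sheet and, at its +x end, a steel clip 16 mm high. Origin in the centre of its underside.
- sheet (a point): The middle of the clipboard on top of the sheet, 5 mm above the table.
- cup: Copper wind cup, 74 mm across, 38 mm high, mouth up, with a small aluminium lug; loose. Bystander. Origin in the centre of its underside.
- solar_tile: White plastic solar panel tile 110 x 80 x 10 mm with dark cells, lying flat; loose. Bystander. Origin in the centre of its underside.
- spanner: Steel spanner with black rubber grip, about 175 x 28 x 12 mm, lying along its x; loose. Bystander. Origin below its middle.
- hub: Aluminium anemometer hub, 72 mm across its lugs, 34 mm high; loose. Bystander. Origin in the centre of its underside.

How it is judged:
On the way, in this order (a step that is already met when the one before it is completed fails the run):
1. an arm is held, drawn clear of the stand, and the red-edged slot is empty (horizontal distance between each of cuparm_a, cuparm_b, cuparm_c, cuparm_d and red_slot above 0.045 m and ((contact force between the fingers and cuparm_a above 1 N and height (world z) of cuparm_a above 0.05 m) or (contact force between the fingers and cuparm_b above 1 N and height (world z) of cuparm_b above 0.05 m) or (contact force between the fingers and cuparm_c above 1 N and height (world z) of cuparm_c above 0.05 m) or (contact force between the fingers and cuparm_d above 1 N and height (world z) of cuparm_d above 0.05 m))), for 0.1 s.
2. its frosted end is kept before the lens with the plain back squarely (within 24 degrees) towards the lens, 10 to 33 cm away within 6 cm of the lens axis, and still (((contact force between the fingers and cuparm_a above 1 N and linear speed of cuparm_a below 0.06 m/s and x of cuparm_a_label in the frame of lens between -0.33 and -0.1 m and y of cuparm_a_label in the frame of lens between -0.06 and 0.06 m and z of cuparm_a_label in the frame of lens between -0.06 and 0.06 m and angle between the x axis of cuparm_a and the x axis of lens, either way round below 0.42 rad and x of lens in the frame of cuparm_a_label below -0.05 m) or (contact force between the fingers and cuparm_b above 1 N and linear speed of cuparm_b below 0.06 m/s and x of cuparm_b_label in the frame of lens between -0.33 and -0.1 m and y of cuparm_b_label in the frame of lens between -0.06 and 0.06 m and z of cuparm_b_label in the frame of lens between -0.06 and 0.06 m and angle between the x axis of cuparm_b and the x axis of lens, either way round below 0.42 rad and x of lens in the frame of cuparm_b_label below -0.05 m) or (contact force between the fingers and cuparm_c above 1 N and linear speed of cuparm_c below 0.06 m/s and x of cuparm_c_label in the frame of lens between -0.33 and -0.1 m and y of cuparm_c_label in the frame of lens between -0.06 and 0.06 m and z of cuparm_c_label in the frame of lens between -0.06 and 0.06 m and angle between the x axis of cuparm_c and the x axis of lens, either way round below 0.42 rad and x of lens in the frame of cuparm_c_label below -0.05 m) or (contact force between the fingers and cuparm_d above 1 N and linear speed of cuparm_d below 0.06 m/s and x of cuparm_d_label in the frame of lens between -0.33 and -0.1 m and y of cuparm_d_label in the frame of lens between -0.06 and 0.06 m and z of cuparm_d_label in the frame of lens between -0.06 and 0.06 m and angle between the x axis of cuparm_d and the x axis of lens, either way round below 0.42 rad and x of lens in the frame of cuparm_d_label below -0.05 m))), for 0.3 s.
3. the same with the label towards the lens (((contact force between the fingers and cuparm_a above 1 N and linear speed of cuparm_a below 0.06 m/s and x of cuparm_a_label in the frame of lens between -0.33 and -0.1 m and y of cuparm_a_label in the frame of lens between -0.06 and 0.06 m and z of cuparm_a_label in the frame of lens between -0.06 and 0.06 m and angle between the x axis of cuparm_a and the x axis of lens, either way round below 0.42 rad and x of lens in the frame of cuparm_a_label above 0.05 m) or (contact force between the fingers and cuparm_b above 1 N and linear speed of cuparm_b below 0.06 m/s and x of cuparm_b_label in the frame of lens between -0.33 and -0.1 m and y of cuparm_b_label in the frame of lens between -0.06 and 0.06 m and z of cuparm_b_label in the frame of lens between -0.06 and 0.06 m and angle between the x axis of cuparm_b and the x axis of lens, either way round below 0.42 rad and x of lens in the frame of cuparm_b_label above 0.05 m) or (contact force between the fingers and cuparm_c above 1 N and linear speed of cuparm_c below 0.06 m/s and x of cuparm_c_label in the frame of lens between -0.33 and -0.1 m and y of cuparm_c_label in the frame of lens between -0.06 and 0.06 m and z of cuparm_c_label in the frame of lens between -0.06 and 0.06 m and angle between the x axis of cuparm_c and the x axis of lens, either way round below 0.42 rad and x of lens in the frame of cuparm_c_label above 0.05 m) or (contact force between the fingers and cuparm_d above 1 N and linear speed of cuparm_d below 0.06 m/s and x of cuparm_d_label in the frame of lens between -0.33 and -0.1 m and y of cuparm_d_label in the frame of lens between -0.06 and 0.06 m and z of cuparm_d_label in the frame of lens between -0.06 and 0.06 m and angle between the x axis of cuparm_d and the x axis of lens, either way round below 0.42 rad and x of lens in the frame of cuparm_d_label above 0.05 m))), for 0.3 s.
At the end, for the whole second after the job is handed in: Red slot empty; its arm held still in the fingers, label up within 30 degrees, label centre within 6 cm horizontally of the sheet's middle and 5 to 30 cm up, touching no stand, camera or clipboard; other arms within 15 mm and loose things within 20 mm of their starts (horizontal distance between each of cuparm_a, cuparm_b, cuparm_c, cuparm_d and red_slot above 0.045 m and ((contact force between the fingers and cuparm_a above 1 N and angle between cuparm_a's own x axis and vertical below 0.52 rad and horizontal distance between cuparm_a_label and sheet below 0.06 m and height (world z) of cuparm_a_label between 0.05 and 0.3 m and height (world z) of cuparm_a above 0.04 m and linear speed of cuparm_a below 0.03 m/s and angular speed of cuparm_a below 0.3 rad/s and contact force between cuparm_a and stand below 0.3 N and contact force between cuparm_a and camera below 0.3 N and contact force between cuparm_a and clipboard below 0.3 N and distance of each of cuparm_b, cuparm_c, cuparm_d from where it was at the start of the episode below 0.015 m) or (contact force between the fingers and cuparm_b above 1 N and angle between cuparm_b's own x axis and vertical below 0.52 rad and horizontal distance between cuparm_b_label and sheet below 0.06 m and height (world z) of cuparm_b_label between 0.05 and 0.3 m and height (world z) of cuparm_b above 0.04 m and linear speed of cuparm_b below 0.03 m/s and angular speed of cuparm_b below 0.3 rad/s and contact force between cuparm_b and stand below 0.3 N and contact force between cuparm_b and camera below 0.3 N and contact force between cuparm_b and clipboard below 0.3 N and distance of each of cuparm_a, cuparm_c, cuparm_d from where it was at the start of the episode below 0.015 m) or (contact force between the fingers and cuparm_c above 1 N and angle between cuparm_c's own x axis and vertical below 0.52 rad and horizontal distance between cuparm_c_label and sheet below 0.06 m and height (world z) of cuparm_c_label between 0.05 and 0.3 m and height (world z) of cuparm_c above 0.04 m and linear speed of cuparm_c below 0.03 m/s and angular speed of cuparm_c below 0.3 rad/s and contact force between cuparm_c and stand below 0.3 N and contact force between cuparm_c and camera below 0.3 N and contact force between cuparm_c and clipboard below 0.3 N and distance of each of cuparm_a, cuparm_b, cuparm_d from where it was at the start of the episode below 0.015 m) or (contact force between the fingers and cuparm_d above 1 N and angle between cuparm_d's own x axis and vertical below 0.52 rad and horizontal distance between cuparm_d_label and sheet below 0.06 m and height (world z) of cuparm_d_label between 0.05 and 0.3 m and height (world z) of cuparm_d above 0.04 m and linear speed of cuparm_d below 0.03 m/s and angular speed of cuparm_d below 0.3 rad/s and contact force between cuparm_d and stand below 0.3 N and contact force between cuparm_d and camera below 0.3 N and contact force between cuparm_d and clipboard below 0.3 N and distance of each of cuparm_a, cuparm_b, cuparm_c from where it was at the start of the episode below 0.015 m)) and distance of each of cup, solar_tile, spanner, hub from where it was at the start of the episode below 0.02 m); the arm keeps its last pose, push and grip.
It fails at once if another arm of the stand is disturbed as well (two arms displaced by more than 20 mm) (distance of each of cuparm_a, cuparm_b from where it was at the start of the episode above 0.02 m or distance of each of cuparm_a, cuparm_c from where it was at the start of the episode above 0.02 m or distance of each of cuparm_a, cuparm_d from where it was at the start of the episode above 0.02 m or distance of each of cuparm_b, cuparm_c from where it was at the start of the episode above 0.02 m or distance of each of cuparm_b, cuparm_d from where it was at the start of the episode above 0.02 m or distance of each of cuparm_c, cuparm_d from where it was at the start of the episode above 0.02 m).
It fails at once if the camera is touched by the robot or by an arm (contact force between camera and anything else above 1.5 N).
It fails at once if a bystander is displaced by more than 20 mm (distance of any of cup, solar_tile, spanner, hub from where it was at the start of the episode above 0.02 m).
It also fails if it takes over 53 s, if anything falls off the work surface, if the arm or the gripper's body presses on something with over 40 N, if the wrist force passes 120 N, or if a joint passes its speed limit or range.

## Working session

There is one attempt and no reset: what is moved stays moved. The work goes in short steps, Python scripts to look and compute and a tool call to move; the robot and the scene stay as the last step left them, time stands still between calls to the robot, and variables do not carry over. Pictures are saved under pics/ and viewed, at most 10 in all, crops included, and the job is handed in when it is done.

Besides the shell and the picture viewer there is one more tool, called after "Call:" as name(argument=value, ...), one argument or row to a line, values as JSON. move_arm: Moves the arm, as the interface text tells. Its arguments: {"type":"object","properties":{"targets":{"type":"array"},"force":{"type":"number"}},"required":["targets"]}

```bash
mkdir -p pics
python3 - <<'E'
from station import arm, viewer
import cv2
for n in("side","top"):
    im=viewer.camera(n); cv2.imwrite(f"pics/{n}0.png",im[:,:,::-1])
    c=viewer.get_calibration(n); print(n,c)
print(arm.sense())
E
```

```text
side {'fovy': 46.9215643722569, 'cx': 321.0373995230216, 'cy': 201.9983083364003, 'dist': array([-0.06870564,  0.        ,  0.        ,  0.        ,  0.        ]), 'view': array([[ 0.91440917, -0.40462358, -0.01164629, -0.5392402 ],
       [ 0.29853082,  0.65466091,  0.6944771 , -0.28143859],
       [-0.27337744, -0.638513  ,  0.71942055, -1.29179266],
       [ 0.        ,  0.        ,  0.        ,  1.        ]])}
top {'fovy': 50.99044481418424, 'cx': 314.5307747890211, 'cy': 197.22752043605544, 'dist': array([-0.02902704,  0.        ,  0.        ,  0.        ,  0.        ]), 'view': array([[-0.00213886, -0.99992987, -0.01164828,  0.03283528],
       [ 0.98288178, -0.00424802,  0.18418838, -0.60121302],
       [-0.18422494, -0.01105493,  0.98282194, -1.12259145],
       [ 0.        ,  0.        ,  0.        ,  1.        ]])}
{'clock': 0.1, 'joint_positions': array([ 1.15356762e+00,  3.53596287e-01,  1.63402061e+00,  3.26844619e-06,
        1.15518403e+00, -2.39956725e-03]), 'joint_vel': array([ 9.27776887e-04, -1.91352965e-03, -1.96325356e-03,  5.55175249e-05,
        1.09047824e-03,  1.74079178e-03]), 'tau': array([ 1.41806511e-03, -5.94907379e+01, -3.34932268e+01,  7.00926245e-02,
        1.83464371e-02,  1.02446879e-05]), 'tcp_pos': array([0.25172459, 0.57160741, 0.21394465]), 'orientation': array([ 2.05931185e-01,  9.78566289e-01, -5.90573513e-04, -1.27289751e-04]), 'ft_force': array([-0.03995216, -0.23540068, -0.73748925]), 'moment': array([ 0.06397181,  0.03772674, -0.02232434]), 'grasp_force': 0.0, 'opening': 1.0006342108926691}
```

View pics/side0.png

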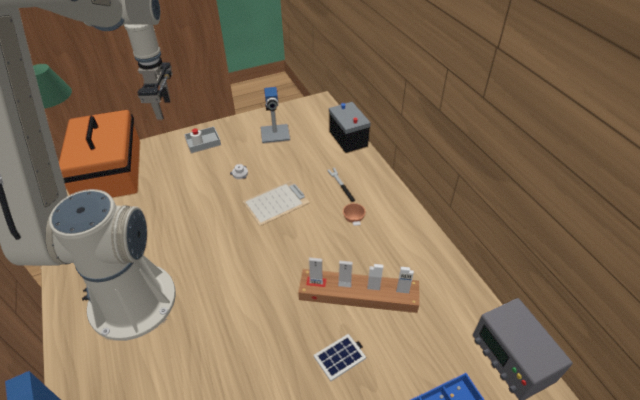

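View pics/top0.png

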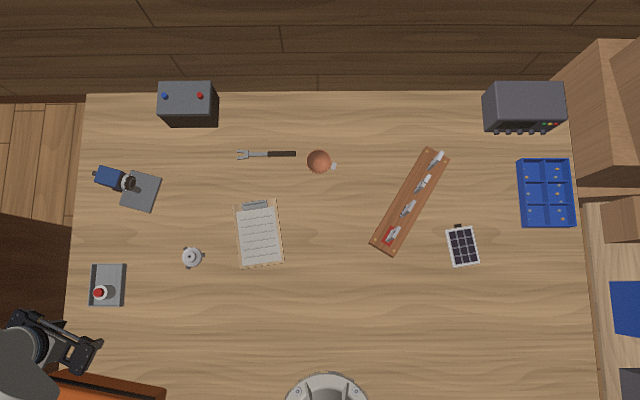

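Side view: the red slot is at about (316,282) and its arm top at (316,262); the camera lens is at (272,104). In the top view the red slot is at (391,236), the clipboard at (260,234) and the lens at (130,183). I'll zoom in for accurate points.

```bash
cat > h.py <<'E'
import numpy as np, cv2
from station import arm, viewer
def cal(n):
    c=viewer.get_calibration(n); f=200/np.tan(np.radians(c["fovy"]/2))
    K=np.array([[f,0,c["cx"]],[0,f,c["cy"]],[0,0,1]]); return K,np.array(c["dist"]),np.array(c["view"])
def proj(n,P):
    K,d,V=cal(n); M=np.diag([1,-1,-1])@V[:3]
    return cv2.projectPoints(np.atleast_2d(P).astype(float),cv2.Rodrigues(M[:,:3])[0],M[:,3],K,d)[0][:,0]
def ray(n,uv):
    K,d,V=cal(n); q=cv2.undistortPoints(np.array([[uv]],float),K,d)[0,0]
    R=V[:3,:3]; return -R.T@V[:3,3], R.T@np.array([q[0],-q[1],-1])
def atz(n,uv,z):
    o,r=ray(n,uv); return o+r*(z-o[2])/r[2]
E
python3 - <<'E'
import cv2,numpy as np
s=cv2.imread("pics/side0.png");t=cv2.imread("pics/top0.png")
r=lambda im,x,y,w,h,k:cv2.resize(im[y:y+h,x:x+w],None,fx=k,fy=k,interpolation=cv2.INTER_CUBIC)
a=r(s,295,250,130,65,6)          #780x390
cv2.imwrite("pics/c1.png",a)
b=np.hstack([r(t,360,140,100,120,4),r(t,88,158,80,60,4) if 0 else np.vstack([r(t,85,155,100,60,4),r(s,235,80,100,60,4)])])
cv2.imwrite("pics/c2.png",b)
E
```

```text
(no output)
```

View pics/c1.png

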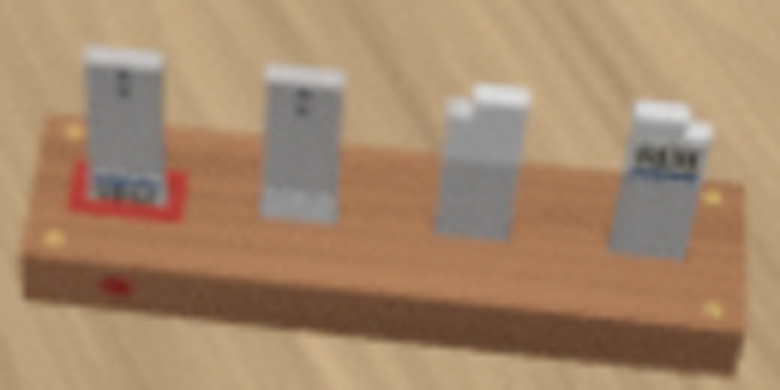

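View pics/c2.png

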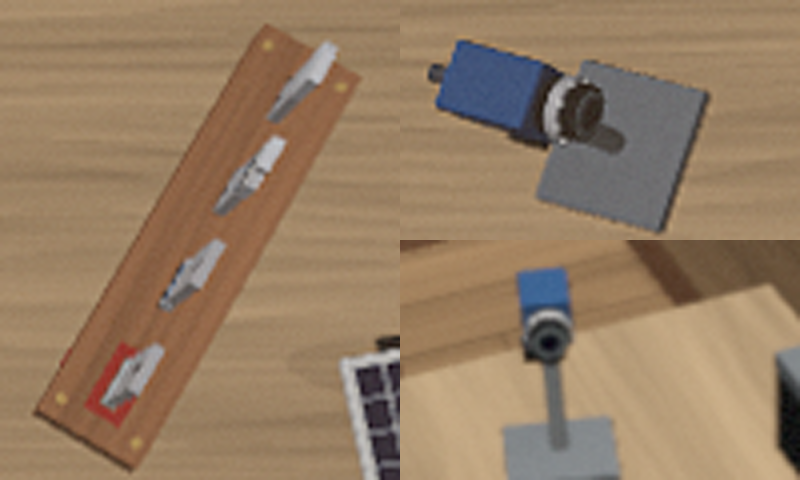

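The red-slot arm has bolt holes at the top, the frosted end down, and its label towards the side camera (the stand's -x side). The lens looks right and down in the top view.

Run:
```python
from h import *
from scipy.optimize import least_squares
def fit(pts,uvs,g):  # pts local (z incl), list of (cam,uv)
    def res(p):
        c,s=np.cos(p[2]),np.sin(p[2]); R=np.array([[c,-s,0],[s,c,0],[0,0,1]])
        W=np.array(pts)@R.T+[p[0],p[1],0]
        return np.concatenate([proj(n,w)[0]-u for w,(n,u) in zip(W,uvs)])
    r=least_squares(res,g); print(np.round(r.x,4),np.degrees(r.x[2]).round(1),"res",np.abs(r.fun).reshape(-1,2).max(1).round(1)); return r.x
T=lambda x,y:("top",np.array([360+x/4,140+y/4])); S=lambda x,y:("side",np.array([295+x/6,250+y/6]))
F=lambda x,y:("top",np.array([85+(x-400)/4,155+y/4])); G=lambda x,y:("side",np.array([235+(x-400)/4,80+(y-240)/4]))
# A top-left(265,25) -x,-y ; B -> +x? determine: image up=+x,left=+y
st=fit([[.04,-.165,.04],[-.04,-.165,.04],[-.04,.165,.04],[.04,.165,.04],[-.04,.165,.04],[-.04,-.165,.04],[.04,.165,.04],[.04,-.165,.04]],
 [T(265,25),T(361,78),T(132,470),T(37,412),S(25,257),S(743,327),S(47,115),S(743,186)],[.55,-.2,.6])
cam=fit([[0,-.055,.012],[0,.055,.012],[.1,-.055,.012],[.1,.055,.012],[0,0,.17],[0,0,.17]],
 [F(662,232),F(708,93),F(538,197),F(592,60),F(588,108),G(549,340)],[.6,.4,1.8])
cam=fit([[0,-.055,.012],[0,.055,.012],[.1,-.055,.012],[.1,.055,.012],[0,0,.17],[0,0,.17]],
 [F(708,93),F(662,232),F(592,60),F(538,197),F(588,108),G(549,340)],[.6,.4,1.2])
cl=fit([[.095,.065,.005],[.095,-.065,.005],[-.095,-.065,.005],[-.095,.065,.005]],
 [("top",np.array(u)) for u in[(234,204),(278,199),(284,264),(239,269)]],[.5,.2,0])
for n,px in(("cup",(319,161)),("hub",(192,257)),("span",(267,154)),("tile",(463,246))): print(n,atz("top",px,.02).round(3))
c,s=np.cos(st[2]),np.sin(st[2]); print("red",st[:2]+np.array([[c,-s],[s,c]])@[0,.12])
# arm top z .144 observed
for cn,u in(("top",(360+140/4,140+372/4)),("side",(295+124/6,250+58/6))): print(atz(cn,u,.144))
print("target", cam[:2]-.2*np.array([np.cos(cam[2]),np.sin(cam[2])]))
```

```text
[ 0.5962 -0.2422  1.0187] 58.4 res [1.2 0.6 1.3 1.1 2.  1.  0.9 0.4]
[0.6614 0.5439 3.4498] 197.7 res [26.6  3.  14.  36.9 15.3  8.5]
[0.6182 0.4967 1.3025] 74.6 res [0.8 0.1 1.7 0.7 1.4 1. ]
[0.5046 0.1933 0.1071] 6.1 res [0.2 0.  0.2 0.1]
cup [0.717 0.018 0.02 ]
hub [0.437 0.38  0.02 ]
span [0.739 0.172 0.02 ]
tile [ 0.466 -0.389  0.02 ]
red [ 0.49404267 -0.17923215]
[ 0.49100315 -0.1753867   0.144     ]
[ 0.49627749 -0.180452    0.144     ]
target [0.56514022 0.30382473]
```

Call:
move_arm(
  targets=[
    {"dp":[0,0,0],"rotation":[0,0,0.78],"claw":-1},
    {"dp":[0,0,0],"rotation":[0,0,0.78],"claw":-1},
    {"dp":[-0.8,-0.683,0],"rotation":[0,0,0],"claw":-1},
    {"dp":[-0.8,-0.683,0],"rotation":[0,0,0],"claw":-1},
    {"dp":[-0.8,-0.683,0],"rotation":[0,0,0],"claw":-1},
    {"dp":[-0.8,-0.683,0],"rotation":[0,0,0],"claw":-1},
    {"dp":[-0.8,-0.683,0],"rotation":[0,0,0],"claw":-1},
    {"dp":[-0.8,-0.683,0],"rotation":[0,0,0],"claw":-1},
    {"dp":[-0.8,-0.683,0],"rotation":[0,0,0],"claw":-1},
    {"dp":[-0.8,-0.683,0],"rotation":[0,0,0],"claw":-1},
  ],
  force=35,
)

```text
clock: 1.35
tcp_pos: [0.3171, 0.3703, 0.2146]
orientation: [0.272, 0.962, 0.0, 0.0]
ft_force: [0.1, 0.5, 0.5]
opening: 1.002
grasp_force: 0.0
```

```bash
cat > log.py <<'E'
from h import *
import json
from scipy.spatial.transform import Rotation as R
s=arm.sense(); q=s["joint_positions"]; p=s["tcp_pos"]; o=s["orientation"]
open("log.jsonl","a").write(json.dumps([list(q),list(p),list(o)])+"\n")
M=R.from_quat(o).as_matrix(); print("t",s["clock"],"q",q.round(3),"p",p.round(4),"\n",M.round(3),"open",round(s["opening"],3),"g",s["grasp_force"],"f",s["ft_force"].round(1))
def to(t): print("to",t,"rows(25mm) tool:",(M.T@(np.array(t)-p)/.025).round(3))
E
python3 -c "
from log import *
to([.494,-.179,.214])"
```

```text
t 1.35 q [ 0.86   0.137  1.92  -0.     1.084 -0.16 ] p [0.3171 0.3703 0.2146] 
 [[-0.852  0.524  0.   ]
 [ 0.524  0.852  0.   ]
 [-0.     0.    -1.   ]] open 1.002 g 0.0 f [0.1 0.5 0.5]
to [0.494, -0.179, 0.214] rows(25mm) tool: [-17.535 -15.014   0.024]
```

Call:
move_arm(
  targets=[
    {"dp":[-0.85,-0.73,0],"rotation":[0,0,0],"claw":-1},
    {"dp":[-0.85,-0.73,0],"rotation":[0,0,0],"claw":-1},
    {"dp":[-0.85,-0.73,0],"rotation":[0,0,0],"claw":-1},
    {"dp":[-0.85,-0.73,0],"rotation":[0,0,0],"claw":-1},
    {"dp":[-0.85,-0.73,0],"rotation":[0,0,0],"claw":-1},
    {"dp":[-0.85,-0.73,0],"rotation":[0,0,0],"claw":-1},
    {"dp":[-0.85,-0.73,0],"rotation":[0,0,0],"claw":-1},
    {"dp":[-0.85,-0.73,0],"rotation":[0,0,0],"claw":-1},
    {"dp":[-0.85,-0.73,0],"rotation":[0,0,0],"claw":-1},
    {"dp":[-0.85,-0.73,0],"rotation":[0,0,0],"claw":-1},
  ],
)

```text
clock: 2.6
tcp_pos: [0.4022, 0.1036, 0.2146]
orientation: [0.272, 0.962, 0.0, 0.0]
ft_force: [0.2, 0.5, -0.2]
opening: 1.003
grasp_force: 0.0
```

Call:
move_arm(
  targets=[
    {"dp":[-0.85,-0.73,0],"rotation":[0,0,0],"claw":-1},
    {"dp":[-0.85,-0.73,0],"rotation":[0,0,0],"claw":-1},
    {"dp":[-0.85,-0.73,0],"rotation":[0,0,0],"claw":-1},
    {"dp":[-0.85,-0.73,0],"rotation":[0,0,0],"claw":-1},
    {"dp":[-0.85,-0.73,0],"rotation":[0,0,0],"claw":-1},
    {"dp":[-0.85,-0.73,0],"rotation":[0,0,0],"claw":-1},
    {"dp":[-0.85,-0.73,0],"rotation":[0,0,0],"claw":-1},
    {"dp":[-0.85,-0.73,0],"rotation":[0,0,0],"claw":-1},
    {"dp":[0,0,0],"rotation":[0,0,0],"claw":-1},
    {"dp":[0,0,0],"rotation":[0,0,0],"claw":-1},
  ],
)

```text
clock: 3.85
tcp_pos: [0.4699, -0.108, 0.2144]
orientation: [0.272, 0.962, 0.0, -0.0]
ft_force: [-0.3, -1.0, 0.6]
opening: 1.001
grasp_force: 0.0
```

```bash
python3 -c "
from log import *
to([.494,-.179,.105])
ims=[viewer.camera(n)[:,:,::-1] for n in('top','side')]
c=[cv2.resize(i[y:y+h,x:x+w],None,fx=4,fy=4,interpolation=cv2.INTER_CUBIC) for i,(x,y,w,h) in zip(ims,[(345,180,100,100),(280,215,100,100)])]
cv2.imwrite('pics/a1.png',np.hstack(c))"
```

```text
t 3.85 q [-0.229  0.129  1.93   0.     1.083 -1.249] p [ 0.4699 -0.108   0.2144] 
 [[-0.852  0.524 -0.001]
 [ 0.524  0.852  0.   ]
 [ 0.001  0.    -1.   ]] open 1.001 g 0.0 f [-0.3 -1.   0.6]
to [0.494, -0.179, 0.105] rows(25mm) tool: [-2.311 -1.914  4.375]
```

View pics/a1.png

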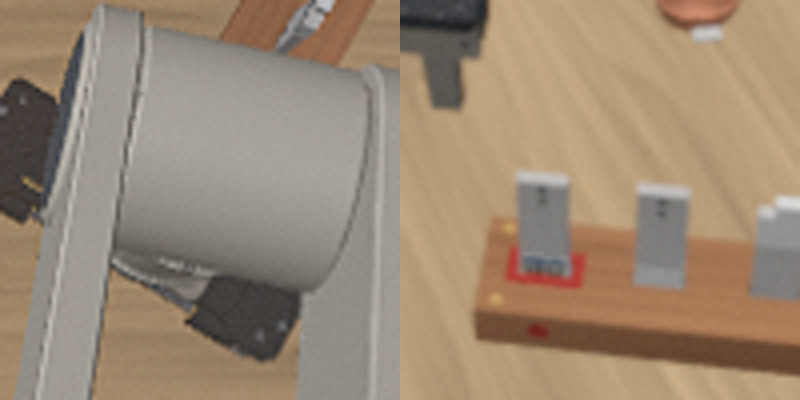

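The fingers are still short of the slot (left of the red arm in the side view); the arms are undisturbed. I'll move over the slot and descend.

Call:
move_arm(
  targets=[
    {"dp":[-0.77,-0.64,0],"rotation":[0,0,0],"claw":-1},
    {"dp":[-0.77,-0.64,0],"rotation":[0,0,0],"claw":-1},
    {"dp":[-0.77,-0.64,0],"rotation":[0,0,0],"claw":-1},
    {"dp":[0,0,0],"rotation":[0,0,0],"claw":-1},
    {"dp":[0,0,0.8],"rotation":[0,0,0],"claw":-1},
    {"dp":[0,0,0.8],"rotation":[0,0,0],"claw":-1},
    {"dp":[0,0,0.8],"rotation":[0,0,0],"claw":-1},
    {"dp":[0,0,0],"rotation":[0,0,0],"claw":-1},
  ],
)

```text
clock: 4.95
tcp_pos: [0.4933, -0.1778, 0.1535]
orientation: [0.272, 0.962, 0.0, -0.002]
ft_force: [0.3, -0.3, 0.4]
opening: 1.0
grasp_force: 0.0
```

```bash
python3 -c "
from log import *
to([.494,-.179,.105])
ims=[viewer.camera(n)[:,:,::-1] for n in('top','side')]
c=[cv2.resize(i[y:y+h,x:x+w],None,fx=4,fy=4,interpolation=cv2.INTER_CUBIC) for i,(x,y,w,h) in zip(ims,[(345,180,100,100),(270,215,100,100)])]
cv2.imwrite('pics/a2.png',np.hstack(c))"
```

```text
t 4.95 q [-0.349  0.27   1.904  0.     0.971 -1.37 ] p [ 0.4933 -0.1778  0.1535] 
 [[-0.852  0.523 -0.003]
 [ 0.523  0.852  0.001]
 [ 0.003 -0.    -1.   ]] open 1.0 g 0.0 f [ 0.3 -0.3  0.4]
to [0.494, -0.179, 0.105] rows(25mm) tool: [-0.055 -0.026  1.939]
```

View pics/a2.png

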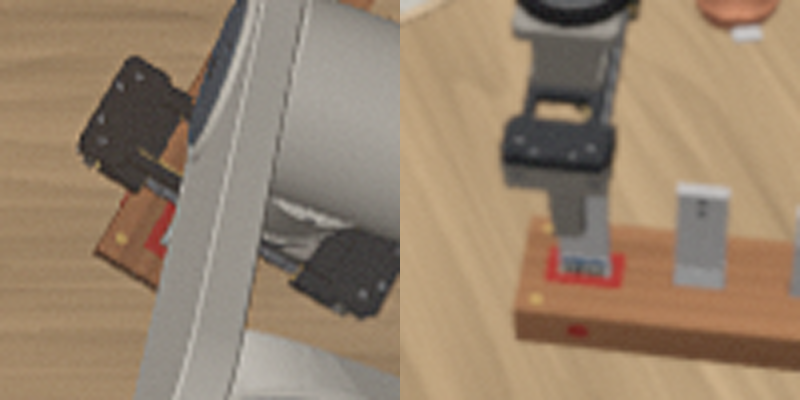

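The fingers straddle the arm: the near finger is at (568,230) in the crop, in front of the arm's broad face. I'll descend and close.

Call:
move_arm(
  targets=[
    {"dp":[0,0,0.65],"rotation":[0,0,0],"claw":-1},
    {"dp":[0,0,0.65],"rotation":[0,0,0],"claw":-1},
    {"dp":[0,0,0.65],"rotation":[0,0,0],"claw":0.3},
    {"dp":[0,0,0],"rotation":[0,0,0],"claw":1},
    {"dp":[0,0,0],"rotation":[0,0,0],"claw":1},
    {"dp":[0,0,0],"rotation":[0,0,0],"claw":1},
    {"dp":[0,0,0],"rotation":[0,0,0],"claw":1},
    {"dp":[0,0,0],"rotation":[0,0,0],"claw":1},
    {"dp":[0,0,0],"rotation":[0,0,0],"claw":1},
  ],
  force=35,
)

```text
clock: 6.18
tcp_pos: [0.4948, -0.1794, 0.106]
orientation: [0.272, 0.962, -0.0, 0.0]
ft_force: [0.4, -0.8, -0.3]
opening: 0.259
grasp_force: 0.0
```

```bash
python3 -c "
from log import *
to([.494,-.179,.23])"
```

```text
t 6.175 q [-0.351  0.337  1.939  0.     0.866 -1.371] p [ 0.4948 -0.1794  0.106 ] 
 [[-0.852  0.523  0.   ]
 [ 0.523  0.852 -0.   ]
 [-0.     0.    -1.   ]] open 0.259 g 0.0 f [ 0.4 -0.8 -0.3]
to [0.494, -0.179, 0.23] rows(25mm) tool: [ 3.40e-02 -2.00e-03 -4.96e+00]
```

Call:
move_arm(
  targets=[
    {"dp":[0,0,0],"rotation":[0,0,0],"claw":1},
    {"dp":[0,0,0],"rotation":[0,0,0],"claw":1},
    {"dp":[0,0,0],"rotation":[0,0,0],"claw":1},
    {"dp":[0,0,0],"rotation":[0,0,0],"claw":1},
  ],
)

```text
clock: 6.68
tcp_pos: [0.4947, -0.1794, 0.1058]
orientation: [0.272, 0.962, -0.0, -0.0]
ft_force: [0.3, -0.5, 0.4]
opening: 0.08
grasp_force: 35.0
```

Call:
move_arm(
  targets=[
    {"dp":[0,0,-0.5],"rotation":[0,0,0],"claw":1},
    {"dp":[0,0,-0.8],"rotation":[0,0,0],"claw":1},
    {"dp":[0,0,-0.8],"rotation":[0,0,0],"claw":1},
    {"dp":[0,0,-0.8],"rotation":[0,0,-0.81],"claw":1},
    {"dp":[0,0,-0.8],"rotation":[0,0,-0.81],"claw":1},
    {"dp":[0,0,-0.8],"rotation":[0,0,-0.81],"claw":1},
    {"dp":[0,0,-0.6],"rotation":[0,0,-0.81],"claw":1},
    {"dp":[0,0,0],"rotation":[0,0,0],"claw":1},
  ],
)

```text
clock: 7.68
tcp_pos: [0.4954, -0.1796, 0.235]
orientation: [0.134, 0.991, -0.0, 0.001]
ft_force: [-0.2, -0.2, -0.9]
opening: 0.081
grasp_force: 35.0
```

```bash
python3 -c "
from log import *
to([.565,.304,.233])"
```

```text
t 7.675 q [-0.351  0.178  1.821  0.     1.139 -1.653] p [ 0.4954 -0.1796  0.235 ] 
 [[-0.964  0.265  0.003]
 [ 0.265  0.964 -0.001]
 [-0.003 -0.    -1.   ]] open 0.081 g 34.999369382858276 f [-0.2 -0.2 -0.9]
to [0.565, 0.304, 0.233] rows(25mm) tool: [ 2.45  19.39   0.068]
```

Call:
move_arm(
  targets=[
    {"dp":[0.11,0.88,0],"rotation":[0,0,0],"claw":1},
    {"dp":[0.11,0.88,0],"rotation":[0,0,0],"claw":1},
    {"dp":[0.11,0.88,0],"rotation":[0,0,0],"claw":1},
    {"dp":[0.11,0.88,0],"rotation":[0,0,0],"claw":1},
    {"dp":[0.11,0.88,0],"rotation":[0,0,0],"claw":1},
    {"dp":[0.11,0.88,0],"rotation":[0,0,0],"claw":1},
    {"dp":[0.11,0.88,0],"rotation":[0,0,0],"claw":1},
    {"dp":[0.11,0.88,0],"rotation":[0,0,0],"claw":1},
    {"dp":[0.11,0.88,0],"rotation":[0,0,0],"claw":1},
    {"dp":[0.11,0.88,0],"rotation":[0,0,0],"claw":1},
  ],
)

```text
clock: 8.93
tcp_pos: [0.5261, 0.0407, 0.2327]
orientation: [0.135, 0.991, -0.0, -0.001]
ft_force: [-0.3, -0.2, -0.7]
opening: 0.085
grasp_force: 35.0
```

Call:
move_arm(
  targets=[
    {"dp":[0.11,0.88,0],"rotation":[0,0,0],"claw":1},
    {"dp":[0.11,0.88,0],"rotation":[0,0,0],"claw":1},
    {"dp":[0.11,0.88,0],"rotation":[0,0,0],"claw":1},
    {"dp":[0.11,0.88,0],"rotation":[0,0,0],"claw":1},
    {"dp":[0.11,0.88,0],"rotation":[0,0,0],"claw":1},
    {"dp":[0.11,0.88,0],"rotation":[0,0,0],"claw":1},
    {"dp":[0.11,0.88,0],"rotation":[0,0,0],"claw":1},
    {"dp":[0.11,0.88,0],"rotation":[0,0,0],"claw":1},
    {"dp":[0.11,0.88,0],"rotation":[0,0,0],"claw":1},
    {"dp":[0.11,0.88,0],"rotation":[0,0,0],"claw":1},
  ],
)

```text
clock: 10.18
tcp_pos: [0.5584, 0.261, 0.2333]
orientation: [0.134, 0.991, -0.0, -0.0]
ft_force: [0.1, -0.4, -1.5]
opening: 0.086
grasp_force: 35.0
```

Call:
move_arm(
  targets=[
    {"dp":[0.25,0.9,0],"rotation":[0,0,0],"claw":1},
    {"dp":[0,0.89,0],"rotation":[0,0,0],"claw":1},
    {"dp":[0,0,0],"rotation":[0,0,0],"claw":1},
    {"dp":[0,0,0],"rotation":[0,0,0],"claw":1},
    {"dp":[0,0,0],"rotation":[0,0,0],"claw":1},
    {"dp":[0,0,0],"rotation":[0,0,0],"claw":1},
    {"dp":[0,0,0],"rotation":[0,0,0],"claw":1},
  ],
)

```text
clock: 11.05
tcp_pos: [0.5641, 0.3039, 0.2334]
orientation: [0.134, 0.991, 0.0, 0.0]
ft_force: [-0.1, -0.4, -1.1]
opening: 0.086
grasp_force: 35.0
```

```bash
python3 -c "
from log import *
to([.565,.304,.233])
i=viewer.camera('side')[:,:,::-1]
c=[cv2.resize(i[y:y+h,x:x+w],None,fx=4,fy=4,interpolation=cv2.INTER_CUBIC) for i,(x,y,w,h) in zip([i],[(200,60,190,140)])]
cv2.imwrite('pics/a3.png',np.hstack(c))"
```

```text
t 11.05 q [ 0.492  0.361  1.578 -0.     1.202 -0.81 ] p [0.5641 0.3039 0.2334] 
 [[-0.964  0.265  0.   ]
 [ 0.265  0.964  0.   ]
 [-0.     0.    -1.   ]] open 0.086 g 34.99976098537445 f [-0.1 -0.4 -1.1]
to [0.565, 0.304, 0.233] rows(25mm) tool: [-0.032  0.014  0.018]
```

View pics/a3.png

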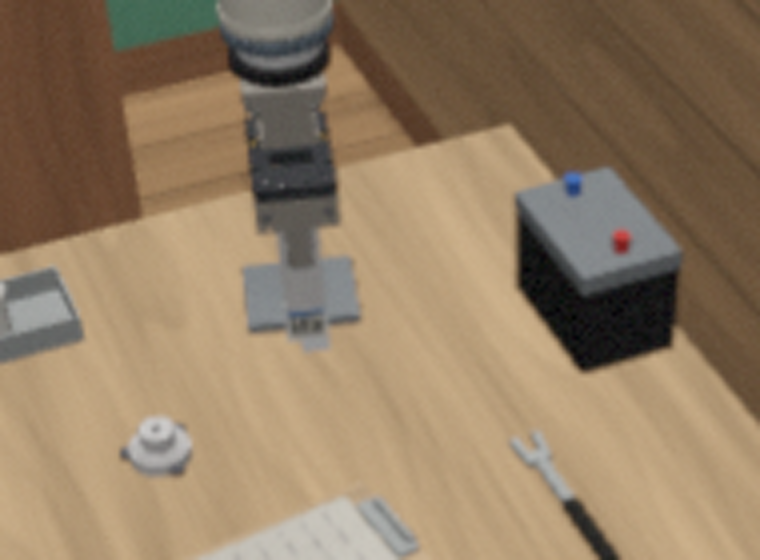

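The label, near (307,325), faces the side camera, so the plain back is towards the lens. It's squarely in line and still. Now the half turn.

Call:
move_arm(
  targets=[
    {"dp":[0,0,0],"rotation":[0,0,1],"claw":1},
    {"dp":[0,0,0],"rotation":[0,0,1],"claw":1},
    {"dp":[0,0,0],"rotation":[0,0,1],"claw":1},
    {"dp":[0,0,0],"rotation":[0,0,1],"claw":1},
    {"dp":[0,0,0],"rotation":[0,0,1],"claw":1},
    {"dp":[0,0,0],"rotation":[0,0,1],"claw":1},
    {"dp":[0,0,0],"rotation":[0,0,1],"claw":1},
    {"dp":[0,0,0],"rotation":[0,0,1],"claw":1},
    {"dp":[0,0,0],"rotation":[0,0,1],"claw":1},
    {"dp":[0,0,0],"rotation":[0,0,1],"claw":1},
  ],
)

```text
clock: 12.35
tcp_pos: [0.5641, 0.3041, 0.2334]
orientation: [0.541, 0.841, 0.0, 0.0]
ft_force: [-0.3, -0.9, -0.9]
opening: 0.084
grasp_force: 35.0
```

Call:
move_arm(
  targets=[
    {"dp":[0,0,0],"rotation":[0,0,1],"claw":1},
    {"dp":[0,0,0],"rotation":[0,0,1],"claw":1},
    {"dp":[0,0,0],"rotation":[0,0,1],"claw":1},
    {"dp":[0,0,0],"rotation":[0,0,1],"claw":1},
    {"dp":[0,0,0],"rotation":[0,0,1],"claw":1},
    {"dp":[0,0,0],"rotation":[0,0,1],"claw":1},
    {"dp":[0,0,0],"rotation":[0,0,1],"claw":1},
    {"dp":[0,0,0],"rotation":[0,0,1],"claw":1},
    {"dp":[0,0,0],"rotation":[0,0,1],"claw":1},
    {"dp":[0,0,0],"rotation":[0,0,1],"claw":1},
  ],
)

```text
clock: 13.6
tcp_pos: [0.5641, 0.3041, 0.2334]
orientation: [0.846, 0.533, 0.0, 0.0]
ft_force: [-0.2, 0.7, -1.5]
opening: 0.086
grasp_force: 35.0
```

Call:
move_arm(
  targets=[
    {"dp":[0,0,0],"rotation":[0,0,1],"claw":1},
    {"dp":[0,0,0],"rotation":[0,0,1],"claw":1},
    {"dp":[0,0,0],"rotation":[0,0,1],"claw":1},
    {"dp":[0,0,0],"rotation":[0,0,1],"claw":1},
    {"dp":[0,0,0],"rotation":[0,0,1],"claw":1},
    {"dp":[0,0,0],"rotation":[0,0,1],"claw":1},
    {"dp":[0,0,0],"rotation":[0,0,1],"claw":1},
    {"dp":[0,0,0],"rotation":[0,0,1],"claw":1},
    {"dp":[0,0,0],"rotation":[0,0,1],"claw":1},
    {"dp":[0,0,0],"rotation":[0,0,1],"claw":1},
  ],
)

```text
clock: 14.85
tcp_pos: [0.5641, 0.3041, 0.2334]
orientation: [0.992, 0.126, 0.0, 0.0]
ft_force: [-1.0, 0.1, -1.4]
opening: 0.085
grasp_force: 35.0
```

Call:
move_arm(
  targets=[
    {"dp":[0,0,0],"rotation":[0,0,1],"claw":1},
    {"dp":[0,0,0],"rotation":[0,0,1],"claw":1},
    {"dp":[0,0,0],"rotation":[0,0,1],"claw":1},
    {"dp":[0,0,0],"rotation":[0,0,1],"claw":1},
    {"dp":[0,0,0],"rotation":[0,0,1],"claw":1},
    {"dp":[0,0,0],"rotation":[0,0,1],"claw":1},
    {"dp":[0,0,0],"rotation":[0,0,0],"claw":1},
    {"dp":[0,0,0],"rotation":[0,0,0],"claw":1},
    {"dp":[0,0,0],"rotation":[0,0,0],"claw":1},
    {"dp":[0,0,0],"rotation":[0,0,0],"claw":1},
  ],
)

```text
clock: 16.1
tcp_pos: [0.5641, 0.3043, 0.2334]
orientation: [0.991, -0.133, 0.0, 0.0]
ft_force: [0.3, 0.2, -0.9]
opening: 0.084
grasp_force: 35.0
```

Call:
move_arm(
  targets=[
    {"dp":[0,0,0],"rotation":[0,0,0],"claw":1},
    {"dp":[0,0,0],"rotation":[0,0,0],"claw":1},
  ],
)

```text
clock: 16.35
tcp_pos: [0.5641, 0.3043, 0.2333]
orientation: [0.991, -0.134, -0.0, 0.0]
ft_force: [0.7, -0.3, -0.4]
opening: 0.085
grasp_force: 35.0
```

Run:
```python
from log import *
from scipy.optimize import least_squares
D=[json.loads(l) for l in open("log.jsonl")]
D.append([[1.15356762,.353596,1.634021,0,1.155184,-.0024],[.25172459,.57160741,.21394465],None])
# planar wrist: fit r,z = chain
def rz(q,k): # d1,a0,a2,e,d4,d6
    a=q[1];b=q[1]+q[2];c=b+q[4]
    r=k[1]+k[2]*np.sin(a)+k[3]*np.cos(b)+k[4]*np.sin(b)+k[5]*np.sin(c)
    z=k[0]+k[2]*np.cos(a)-k[3]*np.sin(b)+k[4]*np.cos(b)+k[5]*np.cos(c); return r,z
res=lambda k:np.concatenate([np.array(rz(q,k))-[np.hypot(p[0],p[1]),p[2]] for q,p,_ in D]).tolist()+list(1e-4*(np.array(k)-[.3,0,.4,0,.4,.25]))
r=least_squares(res,[.3,0,.4,0,.4,.25]); print(r.x.round(4),np.abs(r.fun).max())
```

```text
t 16.35 q [ 0.492  0.361  1.578 -0.     1.202  2.331] p [0.5641 0.3043 0.2333] 
 [[ 0.964 -0.265 -0.   ]
 [-0.265 -0.964 -0.   ]
 [-0.     0.    -1.   ]] open 0.085 g 34.99972879886627 f [ 0.7 -0.3 -0.4]
[0.2939 0.     0.5681 0.0585 0.4943 0.3593] 1.6809722042624754e-05
```

```bash
cat > kin.py <<'E'
import numpy as np
from scipy.spatial.transform import Rotation as R, Slerp
from scipy.optimize import least_squares
LO=np.array([-2.63,-.92,.06,-1.3,0,-3.02]);HI=np.array([2.63,2.1,2.66,4.44,2.69,3.02])
def fk(q,d6,s4=1):
    d1=d6-.0654
    A=R.from_euler('z',q[0]); B=A*R.from_euler('y',q[1]); C=A*R.from_euler('y',q[1]+q[2])
    T=C*R.from_euler('z',s4*q[3])*R.from_euler('y',q[4])*R.from_euler('z',q[5]+np.pi/2)
    return np.array([0,0,d1])+B.apply([0,0,.5681])+C.apply([.0585,0,.4943])+T.apply([0,0,d6]),T
def ik(p,T,q0,d6,s4=1):
    f=lambda q:np.concatenate([(lambda a:np.concatenate([(a[0]-p)*5,(a[1].inv()*T).as_rotvec()]))(fk(q,d6,s4)),1e-4*(q-q0)])
    r=least_squares(f,np.clip(q0,LO+1e-3,HI-1e-3),bounds=(LO,HI)); return r.x,np.abs(r.fun[:6]).max()
def Tt(psi,pitch=0):
    z=np.array([np.cos(psi)*np.cos(pitch),np.sin(psi)*np.cos(pitch),-np.sin(pitch)])
    x=np.array([np.sin(psi),-np.cos(psi),0]); return R.from_matrix(np.c_[x,np.cross(z,x),z]),z
E
python3 - <<'E'
from kin import *
q0=np.array([.492,.361,1.578,0,1.202,2.331]); print(fk(q0,.36)[0],fk(q0,.36)[1].as_matrix().round(2))
rng=np.random.default_rng(0)
for s4 in(1,-1):
  for d6 in(.30,.36,.42):
    o=[]
    for psi in range(-180,180,15):
      T,z=Tt(np.radians(psi)); p=np.array([.505,.193,.24])-.067*z
      best=None
      for k in range(12):
        q,e=ik(p,T,q0 if k==0 else rng.uniform(LO,HI),d6,s4)
        if e<2e-3 and np.minimum(q-LO,HI-q).min()>.05 and(best is None or np.abs(q-q0).max()<np.abs(best-q0).max()): best=q
      if best is not None:o.append((psi,best.round(2).tolist()))
    print(s4,d6,*o,sep="\n ")
E
```

```text
[0.56495783 0.30279474 0.23358521] [[ 0.96 -0.26  0.  ]
 [-0.26 -0.96  0.  ]
 [ 0.   -0.   -1.  ]]
1
 0.3
 (-180, [0.22, 1.03, 1.04, 0.43, 2.6, 0.38])
 (-135, [0.53, 1.02, 1.06, -0.49, 2.58, -0.42])
 (-120, [0.64, 0.98, 1.16, -0.68, 2.46, -0.56])
 (-105, [0.74, 0.91, 1.29, -0.82, 2.31, -0.63])
 (-90, [0.84, 0.84, 1.46, -0.94, 2.16, -0.64])
 (-75, [0.93, 0.77, 1.64, -1.05, 2.0, -0.62])
 (-60, [1.01, 0.69, 1.83, -1.17, 1.85, -0.57])
 (0, [0.95, 0.49, 2.59, 4.09, 1.54, -0.05])
 (45, [-0.26, 0.48, 2.56, 2.09, 1.52, 0.09])
 (60, [-0.37, 0.5, 2.38, 1.72, 1.53, 0.26])
 (75, [-0.38, 0.56, 2.18, 1.47, 1.62, 0.4])
 (90, [-0.33, 0.63, 1.98, 1.28, 1.74, 0.51])
 (105, [-0.26, 0.7, 1.79, 1.14, 1.88, 0.59])
 (120, [-0.18, 0.78, 1.6, 1.02, 2.03, 0.63])
 (135, [-0.09, 0.86, 1.42, 0.91, 2.19, 0.64])
 (150, [0.01, 0.93, 1.26, 0.8, 2.35, 0.62])
 (165, [0.11, 0.99, 1.13, 0.65, 2.49, 0.54])
1
 0.36
 (-135, [0.55, 1.19, 0.83, -0.5, 2.64, -0.45])
 (-120, [0.66, 1.13, 0.96, -0.68, 2.5, -0.58])
 (-105, [0.78, 1.06, 1.13, -0.79, 2.35, -0.62])
 (-90, [0.89, 0.98, 1.33, -0.88, 2.19, -0.61])
 (-75, [0.99, 0.89, 1
[... 2744 characters left out ...]
0.56])
-1
 0.42
 (-120, [0.69, 1.3, 0.71, 0.72, 2.58, -0.64])
 (-105, [0.81, 1.21, 0.93, 0.79, 2.4, -0.64])
 (-90, [0.93, 1.11, 1.17, 0.85, 2.23, -0.61])
 (-75, [1.05, 1.02, 1.41, 0.92, 2.06, -0.55])
 (-60, [1.17, 0.94, 1.65, 1.0, 1.89, -0.46])
 (-45, [1.28, 0.87, 1.9, 1.11, 1.75, -0.33])
 (-30, [1.38, 0.83, 2.14, 1.24, 1.63, -0.16])
 (-15, [1.46, 0.86, 2.39, 1.42, 1.55, 0.1])
 (75, [-0.63, 0.84, 2.09, -1.21, 1.65, 0.2])
 (90, [-0.53, 0.88, 1.84, -1.08, 1.78, 0.36])
 (105, [-0.41, 0.95, 1.6, -0.98, 1.93, 0.48])
 (120, [-0.3, 1.04, 1.36, -0.9, 2.09, 0.56])
 (135, [-0.18, 1.13, 1.12, -0.84, 2.26, 0.62])
 (150, [-0.05, 1.23, 0.89, -0.78, 2.44, 0.64])
 (165, [0.07, 1.32, 0.67, -0.7, 2.61, 0.63])
```

Run:
```python
from log import *
from kin import *
psi=np.radians(130); T1,z=Tt(psi); p1=np.array([.505,.193,.25])-.067*z
to(p1)
T0=R.from_quat(o); rv=(T0.inv()*T1).as_rotvec(); print("rotvec deg",np.degrees(rv).round(2),"units",(np.degrees(rv)/5).round(3))
for d6 in(.3,.36,.42):
  for s4 in(1,-1):
    qq=q.copy(); prev=None; mx=0;tr=[];em=0
    for f in np.linspace(0,1,31):
        qn,e=ik(p1,T0*R.from_rotvec(rv*f),qq,d6,s4); em=max(em,e)
        if f>0: mx=np.maximum(mx,np.abs(qn-qq)/.125)
        qq=qn; tr.append(qn)
    print(d6,s4,"err",round(em,4),"maxvel",np.round(mx,2),"end",qq.round(2),"minq5",np.array(tr)[:,4].min().round(2))
```

```text
t 16.35 q [ 0.492  0.361  1.578 -0.     1.202  2.331] p [0.5641 0.3043 0.2333] 
 [[ 0.964 -0.265 -0.   ]
 [-0.265 -0.964 -0.   ]
 [-0.     0.    -1.   ]] open 0.085 g 34.99972879886627 f [ 0.7 -0.3 -0.4]
to [0.54806677 0.14167502 0.25      ] rows(25mm) tool: [ 1.104  6.441 -0.667]
rotvec deg [ 82.29 -43.16 -43.17] units [16.459 -8.633 -8.633]
0.3 1 err 0.0 maxvel [0.23 0.22 0.1  0.47 0.33 0.6 ] end [-0.12  0.82  1.48  0.96  2.15  0.66] minq5 1.19
0.3 -1 err 0.0 maxvel [0.23 0.22 0.1  0.47 0.33 0.6 ] end [-0.12  0.82  1.48 -0.96  2.15  0.66] minq5 1.19
0.36 1 err 0.0 maxvel [0.27 0.26 0.15 0.47 0.34 0.65] end [-0.17  0.95  1.35  0.9   2.17  0.62] minq5 1.19
0.36 -1 err 0.0 maxvel [0.27 0.26 0.15 0.47 0.34 0.65] end [-0.17  0.95  1.35 -0.9   2.17  0.62] minq5 1.19
0.42 1 err 0.0 maxvel [0.32 0.3  0.22 0.47 0.34 0.69] end [-0.22  1.09  1.2   0.86  2.21  0.61] minq5 1.19
0.42 -1 err 0.0 maxvel [0.32 0.3  0.22 0.47 0.34 0.69] end [-0.22  1.09  1.2  -0.86  2.21  0.61] minq5 1.19
```

Call:
move_arm(
  targets=[
    {"dp":[0.14,0.8,-0.08],"rotation":[0,0,0],"claw":1},
    {"dp":[0.14,0.8,-0.08],"rotation":[0,0,0],"claw":1},
    {"dp":[0.14,0.8,-0.08],"rotation":[0,0,0],"claw":1},
    {"dp":[0.14,0.8,-0.08],"rotation":[0,0,0],"claw":1},
    {"dp":[0.14,0.8,-0.08],"rotation":[0,0,0],"claw":1},
    {"dp":[0.14,0.8,-0.08],"rotation":[0,0,0],"claw":1},
    {"dp":[0.14,0.8,-0.08],"rotation":[0,0,0],"claw":1},
    {"dp":[0.14,0.8,-0.08],"rotation":[0,0,0],"claw":1},
  ],
)

```text
clock: 17.35
tcp_pos: [0.5485, 0.1412, 0.2495]
orientation: [0.991, -0.134, -0.0, 0.0]
ft_force: [0.4, 0.9, -0.7]
opening: 0.085
grasp_force: 35.0
```

Call:
move_arm(
  targets=[
    {"dp":[0,0,0],"rotation":[0.686,-0.36,-0.36],"claw":1},
    {"dp":[0,0,0],"rotation":[0.686,-0.36,-0.36],"claw":1},
    {"dp":[0,0,0],"rotation":[0.686,-0.36,-0.36],"claw":1},
    {"dp":[0,0,0],"rotation":[0.686,-0.36,-0.36],"claw":1},
    {"dp":[0,0,0],"rotation":[0.686,-0.36,-0.36],"claw":1},
    {"dp":[0,0,0],"rotation":[0.686,-0.36,-0.36],"claw":1},
    {"dp":[0,0,0],"rotation":[0.686,-0.36,-0.36],"claw":1},
    {"dp":[0,0,0],"rotation":[0.686,-0.36,-0.36],"claw":1},
  ],
)

```text
clock: 18.35
tcp_pos: [0.5489, 0.1417, 0.2495]
orientation: [0.964, -0.005, -0.091, -0.251]
ft_force: [0.4, 0.2, -0.7]
opening: 0.085
grasp_force: 35.0
```

Run:
```python
from log import *
from kin import *
f=lambda k:fk(q,k[0],1)[0]-p
for s in(1,-1):
    r=least_squares(lambda k:fk(q,k[0],s)[0]-p,[.36]); print(s,r.x,r.fun.round(4))
T1,z=Tt(np.radians(130)); p1=np.array([.505,.193,.25])-.067*z; to(p1)
print((np.degrees((R.from_quat(o).inv()*T1).as_rotvec())/5).round(3))
```

```text
t 18.35 q [-0.056  0.348  1.679  0.506  1.371  1.357] p [0.5489 0.1417 0.2495] 
 [[ 0.983 -0.054 -0.173]
 [ 0.037 -0.874  0.485]
 [-0.177 -0.484 -0.857]] open 0.085 g 34.99978959560394 f [ 0.4  0.2 -0.7]
1 [0.36189152] [-0.0005 -0.0003  0.0004]
-1 [-0.21022426] [ 0.1095 -0.0786 -0.0814]
to [0.54806677 0.14167502 0.25      ] rows(25mm) tool: [-0.035 -0.006 -0.013]
[10.952 -5.753 -5.733]
```

Call:
move_arm(
  targets=[
    {"dp":[0,0,0],"rotation":[0.685,-0.36,-0.36],"claw":1},
    {"dp":[0,0,0],"rotation":[0.685,-0.36,-0.36],"claw":1},
    {"dp":[0,0,0],"rotation":[0.685,-0.36,-0.36],"claw":1},
    {"dp":[0,0,0],"rotation":[0.685,-0.36,-0.36],"claw":1},
    {"dp":[0,0,0],"rotation":[0.685,-0.36,-0.36],"claw":1},
    {"dp":[0,0,0],"rotation":[0.685,-0.36,-0.36],"claw":1},
    {"dp":[0,0,0],"rotation":[0.685,-0.36,-0.36],"claw":1},
    {"dp":[0,0,0],"rotation":[0.685,-0.36,-0.36],"claw":1},
  ],
)

```text
clock: 19.35
tcp_pos: [0.549, 0.1417, 0.2493]
orientation: [0.851, 0.124, -0.174, -0.479]
ft_force: [0.3, -0.2, -0.7]
opening: 0.085
grasp_force: 35.0
```

Call:
move_arm(
  targets=[
    {"dp":[0,0,0],"rotation":[0.685,-0.36,-0.36],"claw":1},
    {"dp":[0,0,0],"rotation":[0.685,-0.36,-0.36],"claw":1},
    {"dp":[0,0,0],"rotation":[0.685,-0.36,-0.36],"claw":1},
    {"dp":[0,0,0],"rotation":[0.685,-0.36,-0.36],"claw":1},
    {"dp":[0,0,0],"rotation":[0.685,-0.36,-0.36],"claw":1},
    {"dp":[0,0,0],"rotation":[0.685,-0.36,-0.36],"claw":1},
    {"dp":[0,0,0],"rotation":[0.685,-0.36,-0.36],"claw":1},
    {"dp":[0,0,0],"rotation":[0.685,-0.36,-0.36],"claw":1},
    {"dp":[0,0,0],"rotation":[0,0,0],"claw":1},
    {"dp":[0,0,0],"rotation":[0,0,0],"claw":1},
  ],
)

```text
clock: 20.6
tcp_pos: [0.5489, 0.1422, 0.2494]
orientation: [0.665, 0.242, -0.241, -0.664]
ft_force: [0.4, 0.1, -0.4]
opening: 0.083
grasp_force: 35.0
```

Call:
move_arm(
  targets=[
    {"dp":[0,0,0],"rotation":[0,0,0],"claw":1},
    {"dp":[0,0,0],"rotation":[0,0,0],"claw":1},
    {"dp":[0,0,0],"rotation":[0,0,0],"claw":1},
    {"dp":[0,0,0],"rotation":[0,0,0],"claw":1},
  ],
)

```text
clock: 21.1
tcp_pos: [0.5487, 0.1425, 0.2495]
orientation: [0.665, 0.242, -0.242, -0.664]
ft_force: [-0.2, -0.2, -0.9]
opening: 0.084
grasp_force: 35.0
```

Run:
```python
from log import *
print("label est",p+.067*M[:,2])
print("pix",proj("top",p+.067*M[:,2]),proj("side",p+.067*M[:,2]))
a=viewer.camera('side')[:,:,::-1]; b=viewer.camera('top')[:,:,::-1]
c=lambda i,x,y:cv2.resize(i[y:y+150,x:x+200],None,fx=4,fy=4,interpolation=cv2.INTER_CUBIC)
cv2.imwrite('pics/f.png',cv2.resize(np.vstack([c(b,160,150),c(a,190,90)]),None,fx=.5,fy=.5))
```

```text
t 21.1 q [-0.17   0.952  1.351  0.901  2.174  0.622] p [0.5487 0.1425 0.2495] 
 [[ 0.766  0.001 -0.643]
 [ 0.643 -0.001  0.766]
 [ 0.    -1.    -0.001]] open 0.084 g 34.99978423118591 f [-0.2 -0.2 -0.9]
label est [0.50561023 0.19384298 0.24938853]
pix [[243.4687671  222.70385713]] [[268.08172338 145.24297686]]
```

View pics/f.png

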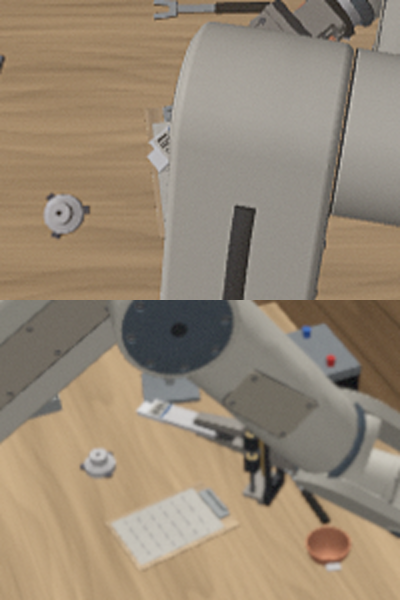

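The label shows, facing up, at (160,410), matching its predicted position over the clipboard. The arm is held level and clear, and the loose things are in place.

```bash
python3 -c "
from station import arm
print(arm.sign_off())"
```

```text
the job is handed in; nothing more can be done
None
```

The arm from the red-edged slot was shown to the lens back first and then label, and I handed the job in at about 21 s with it held level, label up, about 25 cm above the middle of the clipboard; the hand-in reported no verdict.

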